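# Set up the tea-light warmer for a large pot

### The arm

A 6-joint arm with a two-finger parallel gripper is mounted at the origin on a cart in front of the work surface, level with it; the furniture and walls round the work are solid. World frame = base frame: x ahead of the robot, y to its left, z up, the work surface at z = 0. Lengths are in m, angles in degrees, forces in N, time in s.
With the tool pointing down it reaches from about 0.325 to 0.775 m from the base axis. Payload 5.5 kg.
Tool frame: the origin (TCP) lies at the centre of the arm's flange, where the gripper is bolted on; the fingertips stand 182 mm ahead of it and the grasp point (between the pads) lies 163 mm ahead of it; z points along the fingers, y is the line along which they close (so a half turn about z gives the same grasp; the last joint's range is limited). The gripper opens to 88 mm and grips with 3 to 60 N. Pads are 20 mm wide; open, the fingers measure 115 mm over their backs; the gripper's body (75 mm by 178 mm) begins 61 mm behind the grasp point.
Start: joints at [-73.15, 5.22, 70.514, -0, 104.267, -3.249], TCP at [0.206, -0.563, 0.405] pointing down, gripper open.
Joint ranges: [-164.24, 164.24], [-49.07, 125.15], [9.68, 141.18], [-86.29, 266.29], [3.28, 154.24], [-151.56, 151.56]. Speed limits (degrees/s): [147.25, 147.25, 172.46, 180, 180, 180].

### API

Orientations are given as [roll, pitch, yaw] about the fixed x, y, z axes, in that order (R = Rz(yaw) Ry(pitch) Rx(roll)).
In Python, from station import r gives the robot as it stands. The module is installed in compiled form; this text tells all that it offers. Calls block until the motion is done:
- r.reach(position, orientation): joint-space move of the TCP to a pose.
- r.servo_line(position, rotation=None, speed=0.15): straight line of the TCP; rotation=None keeps the orientation; speed is the mean speed in m/s.
- r.move_joints(angles): joint-space move.
- r.let_go() and r.grab(squeeze=None): open the fingers fully, or close them until they stop; squeeze is the grip in N (None keeps the last).
- r.wait(seconds).
- r.inverse_kinematics(position, orientation): joint angles nearest the present ones, or None.
- r.sense(): the state.
- r.snapshot(name): name is "scene" or "top" or "wrist"; returns a dict with "frame" (480x640x3 uint8, red, green, blue), "fx", "fy", "cx", "cy" (pixels), "R" (3x3) and "t" (3): a world point X has camera coordinates R X + t. Camera axes: x right, y down, z forward; pixel columns grow to the right and rows downward; lengths in m; the calibration is good to about 2 mm. A picture is of the moment at which its call begins. There is no depth.
A pose or a line that the arm cannot do raises r.IKError and nothing moves.
- r.hand_in(): hands the job in; it is judged then, once.
The state is a dict: "clock": time; "joints": joint angles; "joint_vel": joint speeds; "joint_torque": joint torques, N m; "tcp_pos": TCP position; "orientation": TCP orientation; "contact_force": force on the tool from outside, world axes, zero at the start; "torque": the same for the moment, N m; "opening": finger opening in m; "gripper_force": force on a finger pad.
Only numpy, scipy, OpenCV 4.12 (cv2) and the standard library are available. Lean on these libraries where they do the work, as an engineer would, in place of code of your own. Each camera call takes 0.05 s, during which the arm holds its last target. There are 200 camera calls.

### The job

Slide the little tray with its two tea lights fully home into the slot of the steel warmer. Then, with its orange cam lever still open, draw the warmer's pot-rest leg out until its red band is at the mouth of the sleeve, and there squeeze the cam lever fully shut, gripping across the lever and the black pad behind it, keeping the leg at the mark. Finish while still holding leg and lever squeezed together like that; do not let go, and leave the glass, the purple mug and the sink plug alone.

Things in the scene. Friction and masses are not known exactly. Their poses are not given: they have to be found in the camera images.
- warmer: Low steel tea-light warmer, fixed, 105 (x) x 150 (y) x 62 mm high. Origin: on the worktop under its centre. The slot is in the middle of its -x face (toward the robot): 56 mm wide, 34 mm high, floor = worktop; lead-in plates inside the footprint widen its mouth to 74 mm; back stop at x = +48.5 mm. The pot-rest leg comes out of its -y side (robot's right).
- sleeve_mouth (a point): Mouth of the dark sleeve on top of the warmer, from which the leg comes out: warmer x = -20 mm, y = -75 mm, 49 mm above the worktop (axis of the leg's bar).
- tray: Loose aluminium tray, 92 mm long (x) x 50 mm wide (y), rim 11 mm high, about 0.15 kg, with two square cups in line, a tea light in each. Origin: centre of its underside, +x toward the end that enters the slot first. Home: against the back stop, origin at x = +2.5 mm, y = 0 of the warmer, x axes parallel, rim about level with the warmer's front face.
- tray_handle (a point): Grip point of the tray's upright black handle, 75 mm behind the tray's origin (tray -x), 26 mm above its underside. The handle is 18 mm (tray x) x 12 mm (tray y) thick, its top 39 mm above the underside; pinch it across y from above. It stays outside the warmer, its centre about 20 mm in front of the face at home.
- cup_far (a point): Centre of the floor of the tray's far cup, 22 mm ahead of the tray's origin; the white tea light stands here.
- cup_near (a point): Centre of the floor of the tray's near cup (handle side), 22 mm behind the tray's origin; the red tea light stands here.
- light_white: White tea light in an aluminium cup, 38 mm across, 17 mm high, loose in the tray's far cup. Origin: centre of its underside.
- light_red: Red tea light in an aluminium cup, 38 mm across, 16 mm high, loose in the tray's near cup. Origin: centre of its underside.
- leg (a joint): How far the pot-rest leg is drawn out along the warmer's -y, m: 0 = in (start), 0.080 = end stop. At 0.060 the middle of the 10 mm wide red band on its bar (bar 16 mm wide, 10 mm high) is exactly at the sleeve's mouth; at the start the band is hidden in the sleeve. A return spring of about 3 N pulls the leg back in whenever it is let go.
- stop_plate (a point): Middle of the leg's dark upright stop plate, which crosses the bar's outer end: 96 mm (warmer x) x 6 mm thick, from 35 to 69 mm above the worktop; this point is at warmer x = -20 mm, y = -(142 mm + leg value). Its inner face is 25 mm farther out than the black pad's middle: fingers astride the pads can draw the leg out by pushing this face, without squeezing the lever.
- grip_pad (a point): Black ribbed pad fixed on the leg's far (warmer +x) side. Origin: its centre, at warmer x = -8 mm, y = -(114 mm + leg joint value), 49 mm above the worktop. 8 mm thick (x), 42 mm along the leg (y), 26 mm high (from 36 to 62 mm above the worktop). Axes as the warmer's.
- lever_pad (a point): Orange cam lever's pad on the leg's near (warmer -x) side, facing the black pad, 8 x 42 x 26 mm. Origin: its centre, 29 mm from the upright hinge at warmer x = -32 mm, y = -(85 mm + leg value). Shut: centre at x = -32 mm, parallel to the black pad, 32 mm over both; open: outer end stands off toward the robot, 50 mm over all. Middle plane of the shut pads: warmer x = -20 mm.
- cam_lever (a joint): Cam lever angle, rad: 0 = open (start), 0.35 = shut against its stop. A spring opens it again when it is let go; 2 to 6 N on the pad shuts it, so any normal grip across both pads does.
- glass_tumbler: Drinking glass, 77 mm across, 99 mm high, bystander on the left. Origin: centre of its underside.
- mug_table: Purple mug, 90 x 119 x 95 mm, bystander on the left. Origin: centre of its underside.
- sink_plug: Dark rubber sink plug, 53 mm across, 34 mm high, bystander on the left. Origin: centre of its underside.
Not all that is in view belongs to the job. Leave any brown or yellow look-alike of the tray alone.

How it is judged (in metres and radians):
On the way, in this order (a step that is already met when the one before it is completed fails the run):
1. the tray stands fully home in the warmer's slot with both lights in it, while the leg is still short of the mark (x of tray in the frame of warmer between -0.003 and 0.008 m and y of tray in the frame of warmer between -0.008 and 0.008 m and z of tray in the frame of warmer below 0.006 m and angle between the x axis of tray and the x axis of warmer, either way round below 0.15 rad and distance between light_white and cup_far below 0.008 m and distance between light_red and cup_near below 0.008 m and value of joint leg below 0.04 m), for 0.2 s.
2. the leg is at its mark with the cam lever still open (value of joint leg between 0.055 and 0.065 m and value of joint cam_lever below 0.2 rad), for 0.2 s.
At the end, for the whole second after the job is handed in: Tray home (within 5 mm of the back stop, flat), both lights in their cups; leg at rest with the sleeve mouth inside the red band (60 +/- 5 mm); cam lever shut (over 0.31 of 0.35 rad); fingers still hold lever pad and black pad, over 2 N on each (x of tray in the frame of warmer between -0.003 and 0.008 m and y of tray in the frame of warmer between -0.008 and 0.008 m and z of tray in the frame of warmer below 0.006 m and angle between the x axis of tray and the x axis of warmer, either way round below 0.15 rad and distance between light_white and cup_far below 0.008 m and distance between light_red and cup_near below 0.008 m and value of joint leg between 0.055 and 0.065 m and value of joint cam_lever above 0.31 rad and velocity of joint leg between -0.01 and 0.01 m/s and contact force between the fingers and cam_lever_c0 above 2 N and contact force between the fingers and leg_c0 above 2 N); the arm keeps its last pose, push and grip.
It fails at once if the glass, the mug or the sink plug is moved by more than 20 mm (distance of any of glass_tumbler, mug_table, sink_plug from where it was at the start of the episode above 0.02 m).
It fails at once if a tea light is tipped over (angle between any of light_white, light_red's own z axis and vertical above 0.6 rad).
It also fails if it takes over 48 s, if anything falls off the work surface, if the arm or the gripper's body presses on something with over 40 N, if the wrist force passes 120 N, or if a joint passes its speed limit or range.

## Working session

There is one attempt and no reset: what is moved stays moved. The work goes in short steps, each a Python script; the robot and the scene stay as the last script left them, time stands still between calls to the robot, and variables do not carry over. Pictures are saved under pics/ and viewed, at most 10 in all, crops included, and the job is handed in when it is done.

```bash
mkdir -p pics; python3 - <<'E'
from station import r
import cv2,pickle
d={}
for n in("scene","top"):
    s=r.snapshot(n); d[n]=s; cv2.imwrite(f"pics/{n}0.png",s["frame"][:,:,::-1]); print(n,s["fx"],s["cx"],s["cy"],s["R"],s["t"])
pickle.dump(d,open("s0.pkl","wb"))
print(r.sense())
E
```

```text
scene 459.7602020334514 320.85858598349046 241.8209774111075 [[-0.72240243 -0.691261   -0.01711601]
 [-0.45219053  0.49099876 -0.74460993]
 [ 0.52312374 -0.53016833 -0.66728038]] [0.34875965 0.31929097 0.58458443]
top 573.7555532023849 317.4189315789968 249.8187981648907 [[ 0.02750771 -0.99956998  0.01015786]
 [-0.99222889 -0.02853643 -0.12110943]
 [ 0.12134722 -0.00674748 -0.99258719]] [-0.0744753   0.51898076  0.98759664]
{'clock': 0.1, 'joints': array([-7.31489548e+01,  5.25847940e+00,  7.05757055e+01, -1.95967737e-03,
        1.04268922e+02, -3.24971509e+00]), 'joint_vel': array([ 0.00569114, -0.00756706, -0.26464777, -0.03446053, -0.06491507,
       -0.02000073]), 'joint_torque': array([ 2.77870546e-03, -4.47855234e+01, -4.07571423e+01,  7.00639025e-02,
        2.83530360e-02, -1.16258921e-04]), 'tcp_pos': array([ 0.20619836, -0.56350045,  0.40361583]), 'orientation': array([-1.79896952e+02, -3.94785084e-03,  2.01002754e+01]), 'contact_force': array([ 0.69535899, -0.51126451,  0.79445956]), 'torque': array([-0.03957672, -0.00020175,  0.028809  ]), 'gripper_force': 0.0, 'opening': 0.08737249742865504}
```

View pics/scene0.png

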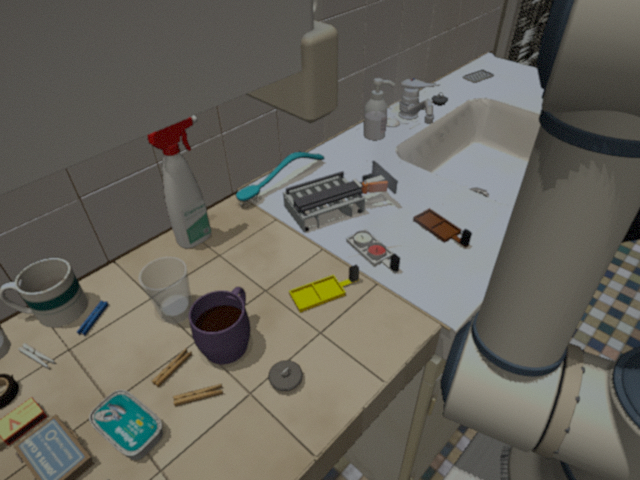

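View pics/top0.png

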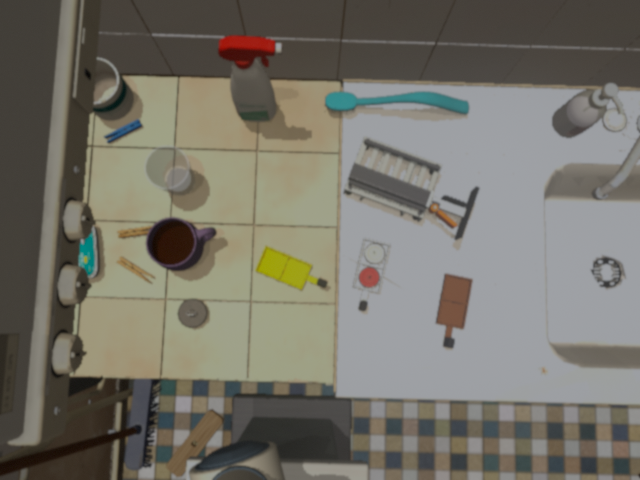

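The tray candidates in the top view are yellow (288,268), brown (454,305) and aluminium with white and red lights (372,265). The aluminium one fits, since it holds the two lights. I'll confirm that in enlarged crops.

```bash
python3 - <<'E'
import cv2
a=cv2.imread("pics/top0.png")[130:320,335:495]; a=cv2.resize(a,None,fx=3,fy=3,interpolation=cv2.INTER_CUBIC)
# ticks every 10 px
for i in range(0,160,10): cv2.putText(a,str(335+i),(i*3,8),0,.28,(0,0,255),1); cv2.line(a,(i*3,10),(i*3,16),(0,0,255),1)
for j in range(0,190,10): cv2.putText(a,str(130+j),(0,j*3+3),0,.28,(0,0,255),1); cv2.line(a,(20,j*3),(26,j*3),(0,0,255),1)
cv2.imwrite("pics/top0c.png",a)
b=cv2.imread("pics/scene0.png")[155:280,270:410]; b=cv2.resize(b,None,fx=4.5,fy=4.5,interpolation=cv2.INTER_CUBIC)
for i in range(0,140,10): cv2.putText(b,str(270+i),(int(i*4.5),8),0,.28,(0,0,255),1); cv2.line(b,(int(i*4.5),10),(int(i*4.5),16),(0,0,255),1)
for j in range(0,125,10): cv2.putText(b,str(155+j),(0,int(j*4.5)+3),0,.28,(0,0,255),1)
cv2.imwrite("pics/scene0c.png",b)
E
```

```text
(no output)
```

View pics/top0c.png

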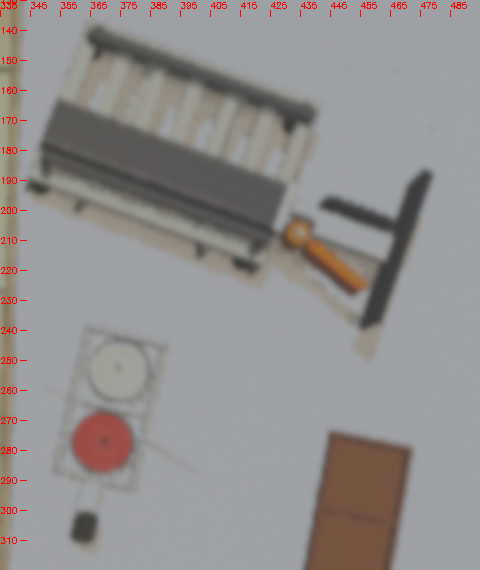

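View pics/scene0c.png

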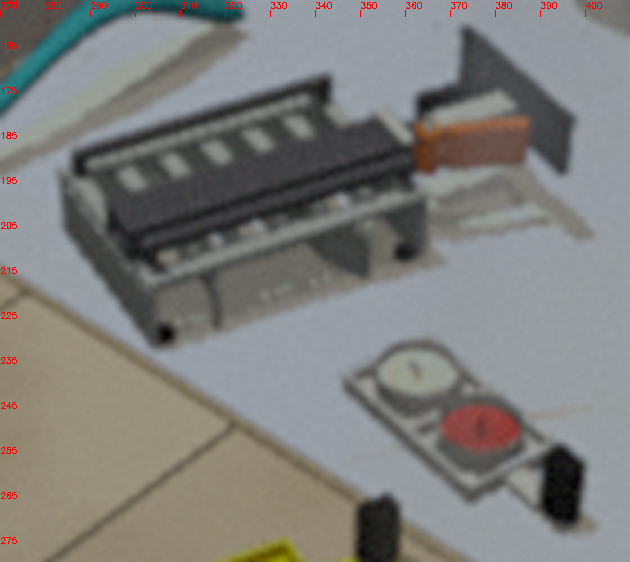

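The crops confirm the aluminium tray: white light at about (374.7,253.3) and red at (369,277.3) in the top view, with the black handle at (363,305). The warmer is yawed, with the leg pointing right and the lever open. Next I fit the poses using both cameras.

```bash
cat > fit.py <<'E'
import numpy as np,pickle
from scipy.optimize import least_squares
d=pickle.load(open("s0.pkl","rb"))
def proj(n,X):
    s=d[n]; c=s["R"]@X+s["t"]; return np.array([s["fx"]*c[0]/c[2]+s["cx"],s["fy"]*c[1]/c[2]+s["cy"]])
T=lambda u,v:np.array([335+u/3,130+v/3]); S=lambda u,v:np.array([270+u/4.5,155+v/4.5])
def W(p,q):
    c,s=np.cos(p[2]),np.sin(p[2]); return np.array([p[0]+c*q[0]-s*q[1],p[1]+s*q[0]+c*q[1],q[2]])
def fit(obs,p0,name):
    f=lambda p:np.concatenate([proj(n,W(p,np.array(q)/1000))-m for n,m,q in obs])
    s=least_squares(f,p0,loss="soft_l1",f_scale=1.)
    print(name,s.x[:2].round(4),np.degrees(s.x[2]).round(2)); print(f(s.x).reshape(-1,2).round(1).tolist()); return s.x
tray=fit([("top",T(119,370),(22,0,18)),("top",T(102,442),(-22,0,17)),("top",T(84,327),(46,25,11)),("top",T(166,347),(46,-25,11)),
("top",T(134,491),(-46,-25,11)),("top",T(54,473),(-46,25,11)),("top",T(84,524),(-75,0,39)),
("scene",S(417,372),(22,0,18)),("scene",S(480,427),(-22,0,17)),("scene",S(345,380),(46,25,11)),("scene",S(472,490),(-46,25,11)),("scene",S(548,440),(-46,-25,11)),("scene",S(563,457),(-75,0,39))],[.5,-.1,0],"tray")
warm=fit([("top",T(430,173),(28,-142,69)),("top",T(368,326),(-68,-142,69)),("top",T(323,203),(-8,-93,62)),("top",T(299,232),(-32,-85,62)),
("scene",S(465,28),(28,-142,69)),("scene",S(574,118),(-68,-142,69)),("scene",S(567,172),(-68,-142,35)),
("scene",S(157,345),(-52.5,75,0)),("scene",S(435,258),(-52.5,-75,0))],[.6,-.1,-.2],"warmer")
np.save("pose.npy",[tray,warm])
E
python3 fit.py
```

```text
tray [ 0.4977 -0.1581] -11.76
[[-0.3, -0.1], [-0.1, -0.3], [0.4, -1.2], [-0.1, -1.5], [-0.5, -0.2], [-0.9, -0.6], [0.5, 0.9], [0.6, -0.2], [0.5, 0.0], [-0.5, -1.0], [0.0, 0.4], [2.9, 1.1], [1.1, 0.4]]
warmer [ 0.6558 -0.1929] -19.86
[[-0.3, -0.3], [1.8, -0.5], [1.0, -0.8], [0.0, 0.5], [1.0, 0.0], [0.2, 1.3], [0.3, 2.2], [-0.8, 1.7], [-1.2, 0.6]]
```

```bash
cat > h.py <<'E'
import numpy as np,cv2
from station import r
tray,warm=np.load("pose.npy"); wy=np.degrees(warm[2]); ty=np.degrees(tray[2])
def W(p,x,y,z):
    c,s=np.cos(p[2]),np.sin(p[2]); return np.array([p[0]+c*x-s*y,p[1]+s*x+c*y,z])
def st(m=""):
    s=r.sense(); c,q=np.cos(warm[2]),np.sin(warm[2]); F=s["contact_force"]; P=s["tcp_pos"]-[warm[0],warm[1],0]
    print(m,"t%.1f"%s["clock"],"tcp_w",(np.array([c*P[0]+q*P[1],-q*P[0]+c*P[1],P[2]])*1000).round(1),"yaw %.1f"%s["orientation"][2],"F_w",np.array([c*F[0]+q*F[1],-q*F[0]+c*F[1],F[2]]).round(1),"open %.4f g %.1f"%(s["opening"],s["gripper_force"]))
def pic(n,f,crop=None,k=3):
    s=r.snapshot(n); a=s["frame"][:,:,::-1].copy()
    if crop: x0,x1,y0,y1=crop; a=cv2.resize(a[y0:y1,x0:x1],None,fx=k,fy=k,interpolation=cv2.INTER_CUBIC)
    cv2.imwrite(f"pics/{f}.png",a); return s
E
python3 - <<'E'
from h import *
D=lambda y:[180,0,y]
r.reach(W(tray,-.075,0,.29),D(ty)); st("hover")
r.servo_line(W(tray,-.075,0,.191),speed=.1); st("down")
r.grab(20); st("grab")
r.servo_line(W(warm,-.125-.075,0,.191),D(wy),speed=.06); st("pre")
pic("top","top1",(335,495,130,320),3)
E
```

```text
hover t1.9 tcp_w [-234.5  -32.1  290.4] yaw -11.8 F_w [ 0.1 -0.1  0.8] open 0.0878 g 0.0
down t3.0 tcp_w [-234.4  -31.6  191.8] yaw -11.8 F_w [-0.3 -0.2  0.7] open 0.0881 g 0.0
grab t4.2 tcp_w [-234.7  -31.6  191. ] yaw -11.8 F_w [ 0.3  0.7 -0.4] open 0.0120 g 20.0
pre t5.1 tcp_w [-1.999e+02  1.000e-01  1.910e+02] yaw -19.8 F_w [ 0.6  0.3 -0.1] open 0.0117 g 20.0
```

View pics/top1.png

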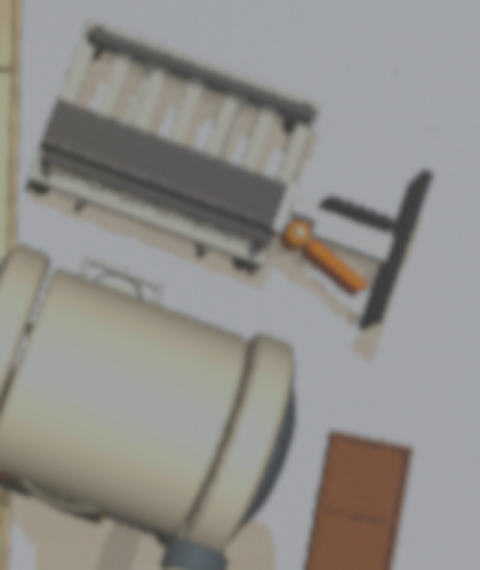

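The tray's front corners are at crop (84,262) and (160,287). Their midpoint (122,274) lies on the slot axis, which starts at crop (140,228), so the tray is aligned and I insert it.

```bash
python3 - <<'E'
from h import *
for x in (-.09,-.05,-.02,-.005,.0025,.0045):
    r.servo_line(W(warm,x-.075,0,.191),speed=.05 if x<-.01 else .02); st(x)
    if abs(r.sense()["contact_force"]).max()>12: break
pic("scene","scene2",(270,410,155,280),4.5)
E
```

```text
-0.09 t6.0 tcp_w [-164.8   -0.   191. ] yaw -19.9 F_w [ 0.4  0.1 -0.5] open 0.0116 g 20.0
-0.05 t7.0 tcp_w [-124.8   -0.   191. ] yaw -19.9 F_w [ 0.4 -0.4 -1.1] open 0.0117 g 20.0
-0.02 t7.7 tcp_w [-94.7  -0.  191. ] yaw -19.9 F_w [ 1.  -0.3 -0.5] open 0.0121 g 20.0
-0.005 t8.6 tcp_w [-79.9  -0.  191. ] yaw -19.9 F_w [-0.7  0.7  1.2] open 0.0121 g 20.0
0.0025 t9.1 tcp_w [-72.8  -0.  191. ] yaw -19.9 F_w [-6.1 -0.3  5. ] open 0.0120 g 20.0
0.0045 t9.4 tcp_w [-71.7  -0.  190.9] yaw -19.9 F_w [-12.7  -0.2   8.3] open 0.0118 g 20.0
```

View pics/scene2.png

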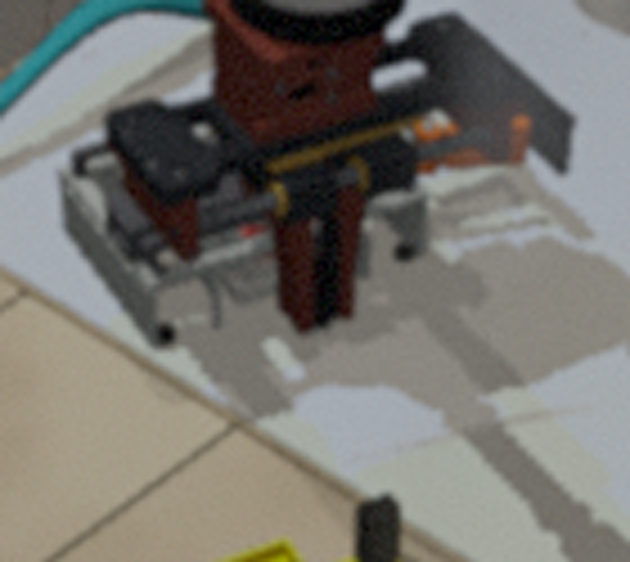

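The tray met the back stop within about 1 mm of the expected position. I release it, rise and check.

```bash
python3 - <<'E'
from h import *
r.servo_line(W(warm,.0025-.075,0,.191),speed=.02); st("relax")
r.let_go(); st("rel")
r.servo_line(W(warm,.0025-.078,0,.30),speed=.12)
p=W(warm,-.022,-.114,.32)
c=[r.inverse_kinematics(p,[180,0,wy+a]) for a in(90,-90)]; print([np.round(x) if x is not None else None for x in c])
a=min((90,-90),key=lambda a:abs(r.inverse_kinematics(p,[180,0,wy+a])[5])); print(a)
r.reach(p,[180,0,wy+a]); st("hover")
pic("scene","scene3",(270,410,155,280),4.5); pic("wrist","wrist3")
E
```

```text
relax t9.7 tcp_w [-72.6  -0.  190.8] yaw -19.9 F_w [-5.  -0.2  2.6] open 0.0121 g 20.0
rel t10.9 tcp_w [-72.5   0.  191. ] yaw -19.9 F_w [-0.1 -0.1 -0.2] open 0.0878 g 0.0
[array([-29.,  15.,  68.,   0.,  97.,  -9.]), None]Traceback (most recent call last):
  File "<stdin>", line 7, in <module>
  File "<stdin>", line 7, in <lambda>
TypeError: 'NoneType' object is not subscriptable
```

```bash
python3 - <<'E'
from h import *
r.reach(W(warm,-.022,-.114,.32),[180,0,wy+90]); st("hover")
pic("scene","scene3",(270,410,155,280),4.5); s=pic("wrist","wrist3")
for q in((-68,-142,69),(28,-142,69),(-8,-114,62),(-32,-85,62),(-147.5+75,0,39),(-20,-75,49)):
    X=s["R"]@W(warm,*np.array(q)/1000)+s["t"]; print(q,(s["fx"]*X[0]/X[2]+s["cx"]).round(1),(s["fy"]*X[1]/X[2]+s["cy"]).round(1))
E
```

```text
hover t13.5 tcp_w [ -22.  -113.8  319.6] yaw 70.1 F_w [-0.  -0.2  0.1] open 0.0878 g 0.0
(-68, -142, 69) 241.6 290.6
(28, -142, 69) 396.2 290.7
(-8, -114, 62) 338.3 244.2
(-32, -85, 62) 299.1 197.9
(-72.5, 0, 39) 232.3 52.4
(-20, -75, 49) 318.9 178.7
```

View pics/wrist3.png

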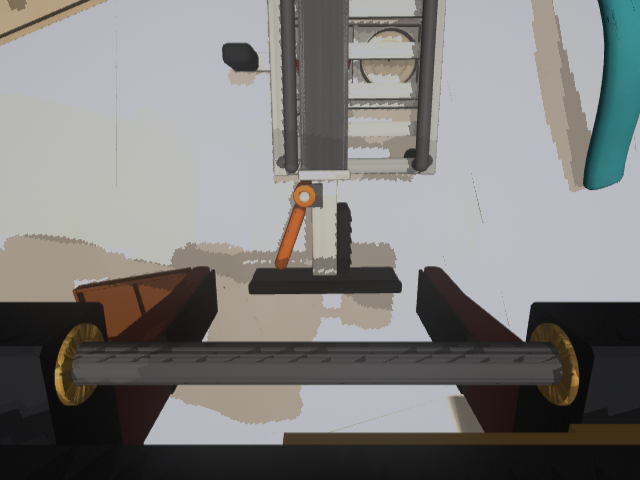

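View pics/scene3.png

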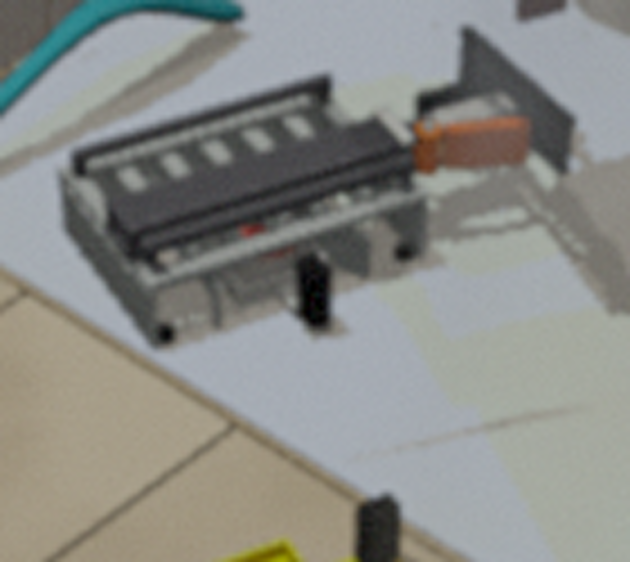

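The tray is at home: handle in front of the slot in both views, red light visible under the grille. In the wrist view the plate spans columns 249–401 and the fingers straddle it around column 317. I lower the fingers astride the pads and draw the leg out slowly, watching the force.

```bash
python3 - <<'E'
from h import *
X=-.0205
r.servo_line(W(warm,X,-.112,.32),speed=.05)
r.servo_line(W(warm,X,-.112,.212),speed=.1); st("down")
for y in np.arange(.120,.146,.002):
    r.servo_line(W(warm,X,-y,.212),speed=.03); st("%.3f"%y)
pic("wrist","wrist4"); 
E
```

```text
down t15.1 tcp_w [ -20.2 -112.1  213.1] yaw 70.1 F_w [-0.1  0.3  0.3] open 0.0879 g 0.0
0.120 t15.5 tcp_w [ -20.5 -120.3  212.1] yaw 70.1 F_w [ 0.4 -0.8 -0.3] open 0.0879 g 0.0
0.122 t15.8 tcp_w [ -20.5 -122.1  212. ] yaw 70.1 F_w [0.  0.2 0.2] open 0.0881 g 0.0
0.124 t16.0 tcp_w [ -20.5 -124.1  212. ] yaw 70.1 F_w [ 0.  -0.2  1. ] open 0.0880 g 0.0
0.126 t16.2 tcp_w [ -20.5 -125.7  212. ] yaw 70.2 F_w [-0.7  2.7 -0.7] open 0.0877 g 1.2
0.128 t16.5 tcp_w [ -20.5 -127.8  212. ] yaw 70.2 F_w [-0.1  2.8 -0.2] open 0.0881 g 1.6
0.130 t16.8 tcp_w [ -20.5 -130.1  212. ] yaw 70.1 F_w [ 0.5  3.2 -0.7] open 0.0878 g 1.4
0.132 t17.0 tcp_w [ -20.5 -132.2  212. ] yaw 70.1 F_w [ 1.4  2.  -0.5] open 0.0879 g 1.2
0.134 t17.2 tcp_w [ -20.5 -134.2  212. ] yaw 70.1 F_w [ 1.4  3.3 -0.5] open 0.0880 g 1.2
0.136 t17.5 tcp_w [ -20.5 -136.2  212. ] yaw 70.1 F_w [ 1.8  3.4 -0.4] open 0.0879 g 1.2
0.138 t17.8 tcp_w [ -20.5 -138.2  212. ] yaw 70.1 F_w [ 1.9  2.3 -0.7] open 0.0880 g 1.3
0.140 t18.0 tcp_w [ -20.5 -140.2  212. ] yaw 70.1 F_w [ 1.9  2.7 -1.5] open 0.0876 g 1.3
0.142 t18.2 tcp_w [ -20.5 -142.2  212. ] yaw 70.1 F_w [ 1.8  3.5 -1.3] open 0.0881 g 1.3
0.144 t18.5 tcp_w [ -20.5 -144.2  212. ] yaw 70.1 F_w [ 1.6  3.9 -0.6] open 0.0877 g 1.3
```

View pics/wrist4.png

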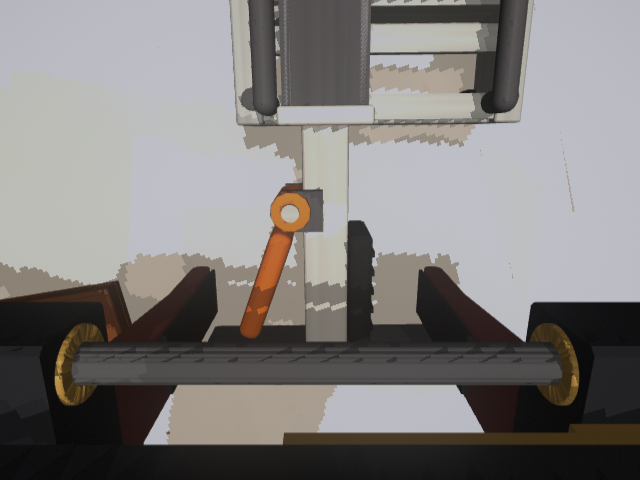

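The leg is following: contact came at tool y of about -125 mm and the force matches the roughly 3 N spring. I continue to -185 mm and check the band.

```bash
python3 - <<'E'
from h import *
r.servo_line(W(warm,-.0205,-.165,.212),speed=.04); st()
r.servo_line(W(warm,-.019,-.185,.212),speed=.03); r.wait(.3); st("mark")
pic("wrist","wrist5",(200,440,0,180),3)
E
```

```text
t19.2 tcp_w [ -20.5 -165.2  212.1] yaw 70.1 F_w [ 2.6  2.6 -0.2] open 0.0879 g 1.4
mark t20.3 tcp_w [ -19.1 -184.9  211.7] yaw 70.2 F_w [-3.3  1.8 -0. ] open 0.0877 g 1.4
```

View pics/wrist5.png

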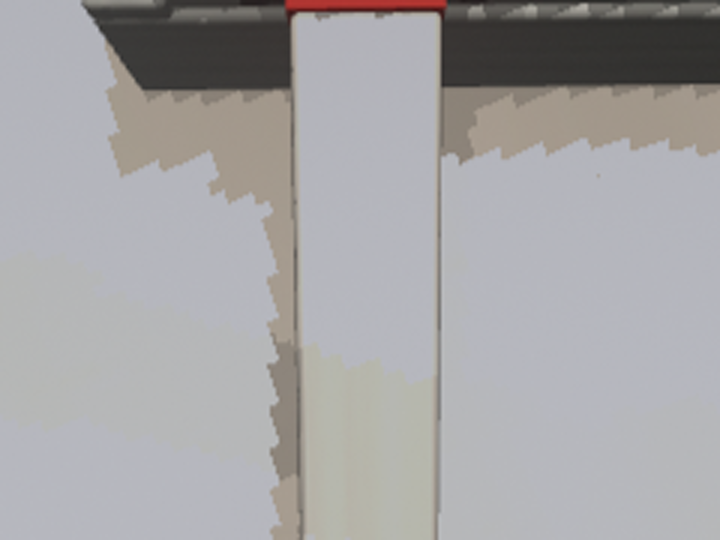

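The outer edge of the red band shows at crop row 8 (full-image row about 3), with the mouth just out of frame. I convert that to warmer coordinates and look from the fixed camera.

```bash
python3 - <<'E'
from h import *
s=r.snapshot("wrist")
def row(y,z,x=-.02):
    X=s["R"]@W(warm,x,y,z)+s["t"]; return (s["fy"]*X[1]/X[2]+s["cy"]).round(1),(s["fx"]*X[0]/X[2]+s["cx"]).round(1)
for y in(-.075,-.08,-.085): print(y,row(y,.054),row(y,.062,.02),row(y,.035,.02))
print("side-face bottom edge unknown z; plate inner", row(-.199,.069))
f=s["frame"][:12,290:355].astype(int); print((f[:,30]).tolist())
f=s["frame"][:40,400].astype(int); print(f.sum(1).tolist())
pic("scene","scene6",(330,430,130,210),7)
E
```

```text
-0.075 (np.float64(-9.6), np.float64(312.3)) (np.float64(-18.9), np.float64(450.7)) (np.float64(8.7), np.float64(425.8))
-0.08 (np.float64(8.4), np.float64(312.3)) (np.float64(0.4), np.float64(449.3)) (np.float64(24.3), np.float64(424.9))
-0.085 (np.float64(26.1), np.float64(312.3)) (np.float64(19.4), np.float64(447.8)) (np.float64(39.5), np.float64(423.9))
side-face bottom edge unknown z; plate inner (np.float64(373.8), np.float64(312.4))
[[175, 53, 49], [175, 52, 49], [131, 41, 38], [75, 32, 31], [159, 152, 146], [177, 176, 173], [178, 178, 182], [178, 178, 185], [178, 178, 185], [178, 178, 185], [178, 178, 185], [177, 178, 184]]
[142, 307, 343, 319, 280, 264, 180, 144, 146, 148, 146, 148, 148, 148, 152, 149, 148, 152, 155, 149, 152, 148, 149, 150, 153, 155, 155, 155, 246, 416, 449, 450, 451, 450, 449, 450, 450, 452, 450, 452]
```

View pics/scene6.png

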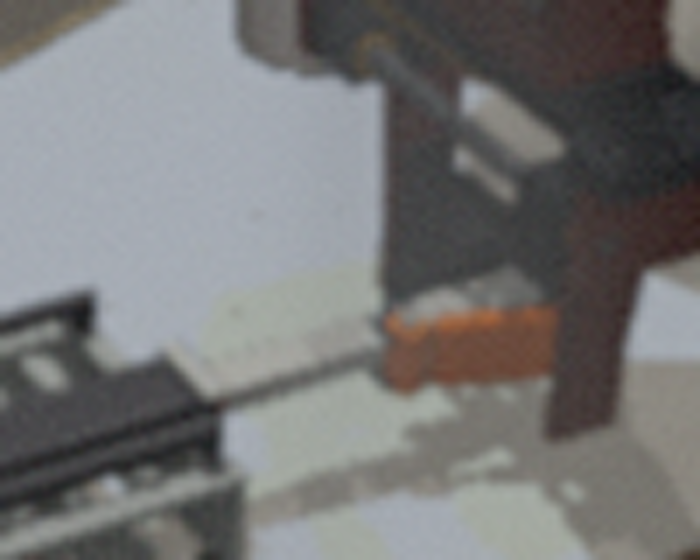

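```bash
python3 - <<'E'
from h import *
s=r.snapshot("scene"); w=r.snapshot("top")
def P(s,x,y,z):
    X=s["R"]@W(warm,x,y,z)+s["t"]; return (s["fx"]*X[0]/X[2]+s["cx"]),(s["fy"]*X[1]/X[2]+s["cy"])
for y in(-.07,-.075,-.08,-.085):print(y,np.round(P(s,-.02,y,.054),1),np.round(P(w,-.02,y,.054),1))
for n,q in(("scene",s),("top",w)):
    f=q["frame"].astype(int); u,v=map(int,P(q,-.02,-.077,.054)); sub=f[v-12:v+13,u-14:u+15]
    red=sub[...,0]-sub[...,1:].max(2); print(n,u-14,v-12); print(red.max(), np.argwhere(red>25).tolist()[:12])
    cv2.imwrite(f"pics/{n}7.png",cv2.resize(f[v-25:v+26,u-30:u+31,::-1].astype(np.uint8),None,fx=10,fy=10,interpolation=cv2.INTER_CUBIC))
a=[cv2.imread(f"pics/{n}7.png") for n in("scene","top")]; cv2.imwrite("pics/both7.png",cv2.resize(np.hstack(a),(800,334)))
E
```

```text
-0.07 [357.1 185.9] [428.1 199.4]
-0.075 [359.1 185.3] [430.7 200.4]
-0.08 [361.1 184.7] [433.4 201.4]
-0.085 [363.  184.1] [436.  202.5]
scene 345 173
11 []
top 417 188
50 [[9, 16], [9, 17], [10, 15], [10, 16], [11, 15], [11, 16], [12, 14], [12, 15], [12, 16], [13, 14], [13, 15], [14, 14]]
```

View pics/both7.png

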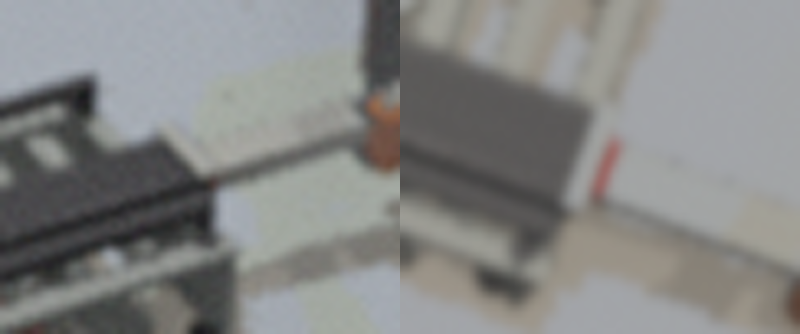

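The top view shows a narrow red strip directly outside the sleeve's lip at about (432,200), where I predicted the outer half of the band would be. The leg is therefore at about 59–60 mm. I squeeze now.

```bash
python3 - <<'E'
from h import *
st("before"); r.grab(20); st("grab"); r.wait(.5); st("settled")
w=r.snapshot("top"); f=w["frame"].astype(int); sub=f[188:213,417:446]; red=sub[...,0]-sub[...,1:].max(2); m=np.argwhere(red>25); print("red px n",len(m),"centroid",m.mean(0)[::-1]+[417,188])
s=r.snapshot("wrist")["frame"].astype(int); print("band edge", s[:7,320].tolist())
E
```

```text
before t20.6 tcp_w [ -19.1 -184.9  211.7] yaw 70.1 F_w [-2.5  3.7 -1.4] open 0.0879 g 1.6
grab t21.5 tcp_w [ -17.6 -184.7  212.2] yaw 70.2 F_w [13.2  3.2 -2.9] open 0.0319 g 21.7
settled t22.0 tcp_w [ -17.5 -184.7  212.1] yaw 70.2 F_w [12.4  3.6 -4.1] open 0.0318 g 21.7
red px n 14 centroid [431.71428571 200.5       ]
band edge [[191, 58, 54], [166, 52, 49], [96, 34, 33], [172, 166, 160], [193, 192, 187], [194, 194, 199], [194, 194, 201]]
```

```bash
python3 - <<'E'
from h import *
r.servo_line(W(warm,-.0172,-.185,.212),speed=.01); r.wait(.4); st("centred")
w=r.snapshot("top"); f=w["frame"].astype(int); sub=f[188:213,417:446]; red=sub[...,0]-sub[...,1:].max(2); m=np.argwhere(red>25); print(len(m),m.mean(0)[::-1]+[417,188])
s=r.snapshot("wrist")["frame"].astype(int); print("band edge", s[:6,320].tolist())
print(r.hand_in())
E
```

```text
centred t22.8 tcp_w [ -16.8 -184.8  212.1] yaw 70.2 F_w [ 3.9  3.8 -0. ] open 0.0317 g 23.8
13 [431.69230769 200.38461538]
band edge [[192, 60, 55], [166, 51, 48], [97, 35, 34], [173, 167, 158], [193, 192, 186], [193, 194, 198]]
the job is handed in; nothing more can be done
None
```

The job is handed in, but no verdict came back: the tray is home against the back stop, the leg is at about 59–60 mm by measurement, and the lever is squeezed shut (31.7 mm over both pads) at about 22 N and still held; I viewed 12 pictures, two over the limit of 10.

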